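# Flip open the sprung hold-down and take out the power brick

## Robot

A 6-joint arm with a two-finger parallel gripper is mounted at the origin on a cart in front of the work surface, level with it; the furniture and walls round the work are solid. World frame = base frame: x ahead of the robot, y to its left, z up, the work surface at z = 0. Lengths are in m, angles in rad, forces in N, time in s.
With the tool pointing down it reaches from about 0.35 to 0.725 m from the base axis. Payload 4.3 kg.
Tool frame: the origin (TCP) lies between the finger pads; the fingertips stand finger_overhang ahead of it and the grasp point (between the pads) is the TCP (finger_overhang is the distance from the TCP to the fingertips, in m); y points along the fingers, z is the direction in which the jaws open and shut, and the axes are right-handed (so a half turn about y gives the same grasp; the last joint's range is limited). The gripper opens to 85 mm and grips with 20 to 120 N. Pads are 22 mm wide; open, the fingers measure 114 mm over their backs; the gripper's body (76 mm by 85 mm) begins 54 mm behind the grasp point. The pads swing forward as they close: fully open they stand 13 mm farther back than shut.
Start: joints at [-1.376, 0.377, 0.081, 1.274, 0, 1.46], TCP at [0.173, -0.549, 0.25] pointing down, gripper open.
Joint ranges: [-2.72, 2.72], [-0.84, 1.66], [-1.02, 1.22], [-1.77, 2.12], [-1.37, 1.28], [-3.14, 3.14]. Speed limits (rad/s): [2.57, 2.57, 3.14, 3.14, 3.14, 3.14].

## Interface

Orientations are given as a unit quaternion [x, y, z, w].
In Python, from plant import sense, camera, camera_params, hand_in, finger_overhang gives the robot as it stands. The module is installed in compiled form; this text tells all that it offers.
- The arm moves only by the tool arm_command, never from a script. Its argument "plan" is a list that holds one entry, the list of rows, each a list of 4 numbers: the shift along the tool's x, y, z in m, then the turn about the tool's y in rad. A call has 1 to 10 rows; each row shifts and turns the commanded pose from where the row before left it, along the tool's axes as they then stand; what a row does not reach is not made up. A row lasts 1/8 s, in which the tool goes at most 62.5 mm and 10.7 degrees, less where a joint would pass 70% of its speed; a pose out of reach is approached as far as the arm can. A call is refused whole if a number of a shift passes 0.0625 or a number of a turn 0.188, either way. A call with a gripper value outside its range is refused whole. "fingers" is the gripper's target within -1 to 1 (shut at 1, half-way at 0, fully open at -1), set as the call begins (left out, the last holds). The fingers move at their own pace and stop on an object; "grip_force" is the grip in N (left out, the last holds). Time passes only in rows, so rows that do not move let the fingers close. It gives the time, the measured TCP pose, the force and the opening at its end, in the units of the state.
- sense(): the state, without advancing time (a new reading comes with each control period).
- camera(name): name is "scene" or "top" or "wrist"; returns the picture (420x560x3 uint8, red, green, blue); there is no depth.
- camera_params(name): a dict with "fx", "fy", "cx", "cy" (pixels), "R" (3x3) and "t" (3): a world point X has camera coordinates R X + t. Camera axes: x right, y down, z forward; pixel columns grow to the right and rows downward; lengths in m; the calibration is good to about 2 mm. A picture is of the moment at which its call begins: read the wrist's pose just before it. camera_params takes no time and is no camera call; for the wrist camera it gives the pose at the moment of the call.
- hand_in(): hands the job in, once; it reports no verdict.
The state is a dict: "clock": time; "qpos": joint angles; "qvel": joint speeds; "joint_torque": joint torques, N m; "eef_pos": TCP position; "tool_rot": TCP orientation; "contact_force": force on the tool from outside, world axes, zero at the start; "wrist_torque": the same for the moment, N m; "finger_gap": finger opening in m.
Only numpy, scipy, OpenCV 4.12 (cv2) and the standard library are available. Lean on these libraries where they do the work, as an engineer would, in place of code of your own. Each camera call takes 0.05 s, during which the arm holds its last target.

## Task

The glued case of the power brick has set in the clamping jig. Lift the sprung clamp arm by its crossbar until it stays open by itself, take the brick out upward and lay it flat and lengthwise in the empty grey tray, without dropping it. Leave the clamp arm standing open and the tape, the mug and the stapler where they are.

Things in the scene. Friction and masses are not known exactly. Their poses are not given: they have to be found in the camera images.
- jig: Clamping jig fixed to the desk, dark steel base plate 250 (x) x 140 (y) x 12 mm. Origin on the desk below the middle of the held brick (the plate reaches from x = -135 to +115 mm); its x axis runs along the brick from the clamp's crossbar end (-x, robot side) to its hinge end (+x). Two hinge posts at x = 85, y = +-63 mm reach 82 mm; a spring strut at x = 50 to 140, y = 74 to 96 mm.
- nest (a point): Middle of the rubber pad, 84 (x) x 30 (y) mm, that carries the brick, 22 mm above the desk; axes as the jig's. End stops (inner faces x = +-55, top 36 mm above the desk) and four corner lips (|x| = 44 to 56, inner faces y = +-25.5, top 32 mm) surround the brick, so it comes out only upward; its long sides are free between the lips.
- clamp_hinge (a point): Middle of the clamp arm's hinge axis, at (85, 0, 70) mm in the jig's frame; the axis is the jig's y.
- clamp_arm (a joint): Clamp arm angle, rad: 0 = down on the brick, grows as the crossbar goes up and over towards the hinge end; stop at 2.0, leaning back clear of the nest. An over-centre spring presses it shut (lifting takes some 6 N up at the crossbar at first, less and less as it rises); it balances at about 1.05 and past 1.15 swings to the stop by itself and stays.
- clamp_bar (a point): Centre of the arm's crossbar: round, along the jig's y, 16 mm thick, rubber sleeve 72 mm long, free to turn in a light grip. At joint q it is at (85 - 191 cos(q + 0.105), 0, 70 + 191 sin(q + 0.105)) mm in the jig's frame. The arm is a U of 12 mm rod, legs at y = +-50 mm; a bridge 80 mm from the hinge (top 89 mm above the desk with its nut) carries the foot on the brick.
- brick_center (a point): Centre of the power brick: a plain black box 46 (x) x 105 (y) x 30 mm (z), about 0.24 kg. In the nest it lies with its long y axis along the jig's x, centre 37 mm above the desk. Grasp it across its 46 mm width.
- tray_floor (a point): Centre of the inner floor of a shallow grey tray fixed to the desk, 4 mm above the desk; inside 110 (x) x 160 (y) mm, rim 6 mm thick and 16 mm above the desk. Its y axis is the long direction.
- tape: Roll of brown packing tape lying flat, 94 x 92 x 48 mm, origin at the centre of its underside. Bystander.
- mug: White mug, 79 x 114 x 89 mm, origin at the centre of its underside. Bystander.
- stapler: Blue stapler, 134 x 34 x 49 mm, origin at the centre of its underside. Bystander.
Mind the look-alikes: they are no part of the job. There is more than one size of the part that bears brick_center; the job needs the smaller.

How it is judged:
On the way, in this order (a step that is already met when the one before it is completed fails the run):
1. the clamp arm is lifted past its hold-open point (over 1.4 rad) while the brick still lies in the nest (value of joint clamp_arm above 1.4 rad and z of brick_center in the frame of jig below 0.05 m and horizontal distance between brick_center and jig below 0.02 m), for 0.2 s.
2. the brick is lifted clear of the nest (its centre more than 75 mm above the desk) with the arm still open (value of joint clamp_arm above 1.4 rad and z of brick_center in the frame of jig above 0.075 m), for 0.1 s.
At the end, for the whole second after the job is handed in: The clamp arm stands open by itself (over 1.6 rad), and the brick rests released, flat on the tray's floor inside the rim (centre within 33 mm across and 29 mm along of the tray's centre), its long side along the tray's long side to within 0.35 rad (value of joint clamp_arm above 1.6 rad and x of brick_center in the frame of tray_floor between -0.033 and 0.033 m and y of brick_center in the frame of tray_floor between -0.029 and 0.029 m and z of brick_center in the frame of tray_floor below 0.019 m and angle between brick_center's own z axis and vertical below 0.08 rad and angle between the y axis of brick_center and the y axis of tray_floor, either way round below 0.35 rad and linear speed of brick below 0.02 m/s); the robot touches nothing.
It fails at once if the brick is dropped or thrown (faster than 0.7 m/s while not held) (linear speed of brick above 0.7 m/s and contact force between brick and the fingers below 0.05 N).
It fails at once if the tape, mug or stapler is displaced by more than 25 mm (distance of any of tape, mug, stapler from where it was at the start of the episode above 0.025 m).
It also fails if it takes over 58 s, if anything falls off the work surface, if the arm or the gripper's body presses on something with over 40 N, if the wrist force passes 120 N, or if a joint passes its speed limit or range.

## Working session

There is one attempt and no reset: what is moved stays moved. The work goes in short steps, Python scripts to look and compute and a tool call to move; the robot and the scene stay as the last step left them, time stands still between calls to the robot, and variables do not carry over. Pictures are saved under pics/ and viewed, and the job is handed in when it is done.

Besides the shell and the picture viewer there is one more tool, called after "Emit:" as name(argument=value, ...), one argument or row to a line, values as JSON. arm_command: Moves the arm, as the interface text tells. Its arguments: {"type":"object","properties":{"plan":{"type":"array"},"fingers":{"type":"number"},"grip_force":{"type":"number"}},"required":["plan"]}

```bash
mkdir -p pics; ls; python3 - <<'E'
from plant import *
import cv2
print(sense()); print(finger_overhang if not callable(finger_overhang) else finger_overhang())
for n in ("scene","top"):
    cv2.imwrite(f"pics/{n}0.png",camera(n)[:,:,::-1]); print(n,camera_params(n))
E
```

```text
pics
{'clock': 0.0, 'qpos': array([-1.37628593e+00,  3.78075976e-01,  7.95896591e-02,  1.27439210e+00,
       -1.46358759e-05,  1.46050531e+00]), 'qvel': array([-0.0019762 , -0.00016526,  0.0003615 ,  0.00119387, -0.00040645,
       -0.00049084]), 'joint_torque': array([ 7.44842928e-04, -4.63610029e+01,  2.69873160e+01,  2.09291268e-02,
       -2.30080896e-04, -1.06133001e-05]), 'eef_pos': array([ 0.17244329, -0.54786998,  0.24933943]), 'tool_rot': array([-0.10738301,  0.69964592, -0.6981754 ,  0.10731069]), 'contact_force': array([ 0.14917646, -0.04377892,  0.07182811]), 'wrist_torque': array([-0.05103202,  0.06299714,  0.02359433]), 'finger_gap': 0.08531136276795977}
0.019
scene {'fx': 505.55898151559256, 'fy': 505.55898151559256, 'cx': 277.7515223443884, 'cy': 214.81794114368245, 'R': array([[ 0.91274576, -0.4084641 , -0.00722881],
       [-0.22359311, -0.48467104, -0.84563592],
       [ 0.34190831,  0.77346692, -0.53371119]]), 't': array([-0.46852888,  0.16868929,  1.58064238])}
top {'fx': 422.48649358176687, 'fy': 422.48649358176687, 'cx': 278.4506360150472, 'cy': 199.66788124350012, 'R': array([[-0.01679557, -0.99973191,  0.01593773],
       [-0.988052  ,  0.01415273, -0.1534697 ],
       [ 0.15320299, -0.01832491, -0.98802482]]), 't': array([-0.01478817,  0.53536655,  1.16763227])}
```

View pics/scene0.png

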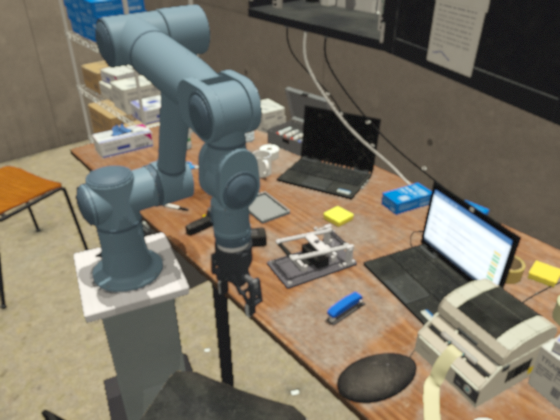

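View pics/top0.png

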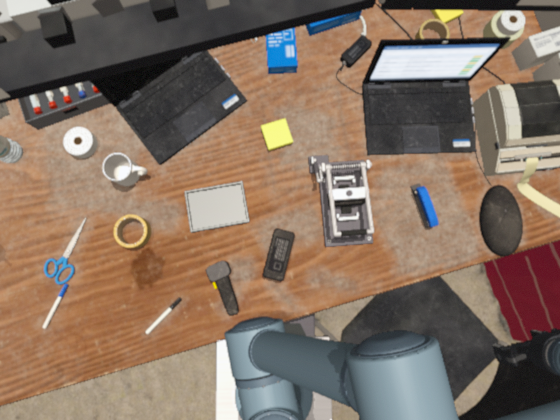

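```bash
python3 - <<'E'
import cv2
im=cv2.imread("pics/top0.png")
cv2.imwrite("pics/jig0.png",cv2.resize(im[145:255,290:390],None,fx=5.4,fy=5.4,interpolation=cv2.INTER_CUBIC))
cv2.imwrite("pics/tray0.png",cv2.resize(im[170:240,170:265],None,fx=8,fy=8,interpolation=cv2.INTER_CUBIC))
E
```

```text
(no output)
```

View pics/jig0.png

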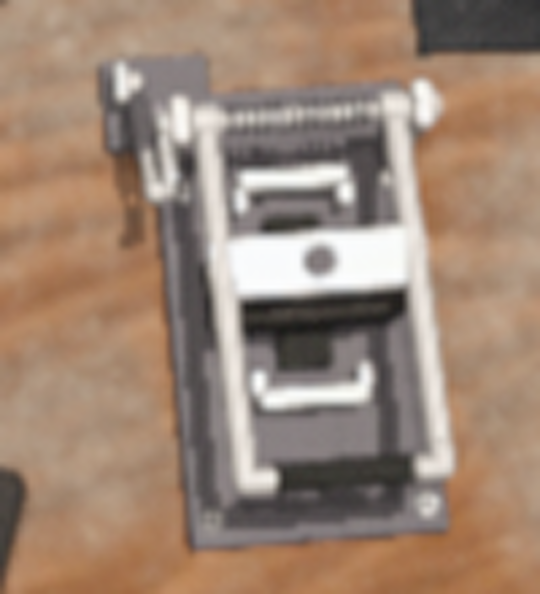

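View pics/tray0.png

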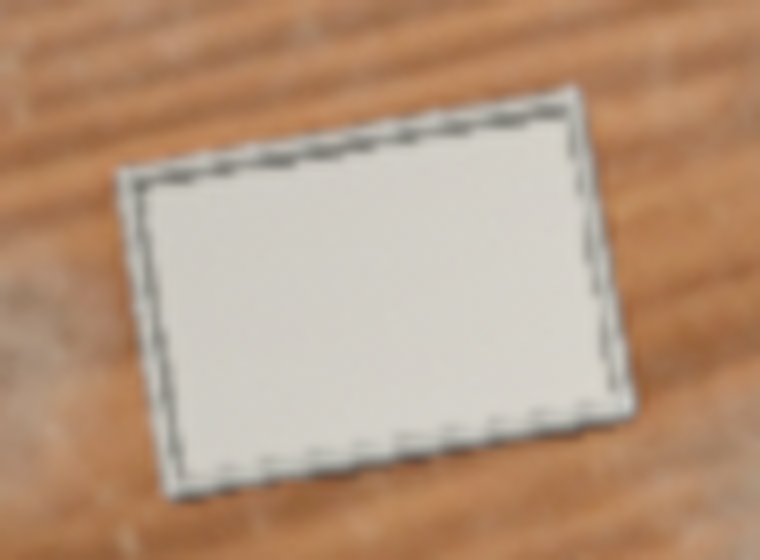

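```bash
cat > h.py <<'E'
import numpy as np, cv2
from plant import *
def ray(cam,u,v,z,p=None):
    p=p or camera_params(cam); R=np.array(p["R"]);t=np.array(p["t"])
    c=-R.T@t; d=R.T@np.array([(u-p["cx"])/p["fx"],(v-p["cy"])/p["fy"],1])
    return c+d*(z-c[2])/d[2]
def proj(cam,X,p=None):
    p=p or camera_params(cam); c=np.array(p["R"])@X+p["t"]
    return p["fx"]*c[0]/c[2]+p["cx"],p["fy"]*c[1]/c[2]+p["cy"]
E
python3 - <<'E'
from h import *
f=lambda u,v,z:ray("top",290+u/5.4-.5,145+v/5.4-.5,z)
for n,u,v,z in [("barL",272,478,.09),("barR",418,468,.09),("cornL",193,547,.012),("cornR",447,526,.012),("stopfar",295,178,.036),("stopnear",316,397,.036),("hingeL",205,115,.07),("hingeR",397,103,.07)]: print(n,f(u,v,z))
g=lambda u,v,z:ray("top",170+u/8-.5,170+v/8-.5,z)
P=np.array([g(120,170,.016),g(578,88,.016),g(636,412,.016),g(172,497,.016)]);print(P,P.mean(0))
print(np.linalg.norm(P-np.roll(P,-1,0),axis=1), np.arctan2(*(P[0]-P[1])[1::-1]),np.arctan2(*(P[3]-P[2])[1::-1]))
cv2.imwrite("pics/scenejig0.png",cv2.resize(cv2.imread("pics/scene0.png")[215:295,255:370],None,fx=6,fy=6,interpolation=cv2.INTER_CUBIC))
E
```

```text
barL [ 0.43341161 -0.18765582  0.09      ]
barR [ 0.43729967 -0.26165099  0.09      ]
cornL [ 0.40287919 -0.15656035  0.012     ]
cornR [ 0.41189337 -0.29348052  0.012     ]
stopfar [ 0.59847159 -0.2151789   0.036     ]
stopnear [ 0.47989966 -0.22151768  0.036     ]
hingeL [ 0.62578432 -0.1631282   0.07      ]
hingeR [ 0.63093462 -0.26453667  0.07      ]
[[0.56931523 0.25048444 0.016     ]
 [0.59757177 0.08332958 0.016     ]
 [0.47771218 0.06277293 0.016     ]
 [0.44951857 0.22977833 0.016     ]] [0.52352944 0.15659132 0.016     ]
[0.16952633 0.12160961 0.16936848 0.12157294] 1.738257322169268 1.738038004345176
```

View pics/scenejig0.png

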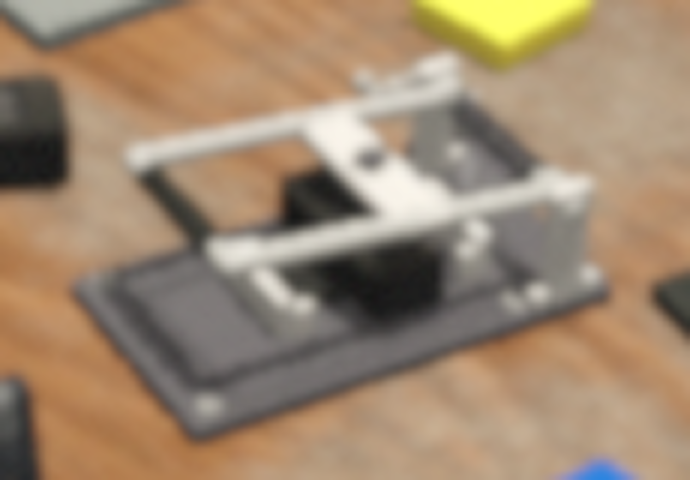

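```bash
python3 - <<'E'
from h import *
from scipy.spatial.transform import Rotation as Rn
s=sense(); print(Rn.from_quat(s["tool_rot"]).as_matrix().round(3)); p=camera_params("wrist"); R=p["R"]; print(R, -R.T@p["t"])
cv2.imwrite("pics/wrist0.png",camera("wrist")[:,:,::-1])
E
```

```text
[[-0.954 -0.     0.3  ]
 [-0.3    0.002 -0.954]
 [-0.    -1.    -0.002]]
[[ 3.00017371e-01 -9.53933507e-01 -6.64344987e-04]
 [-9.05213919e-01 -2.84914371e-01  3.15295991e-01]
 [-3.00960692e-01 -9.39929000e-02 -9.48993149e-01]] [ 0.25150872 -0.52387065  0.37338495]
```

View pics/wrist0.png

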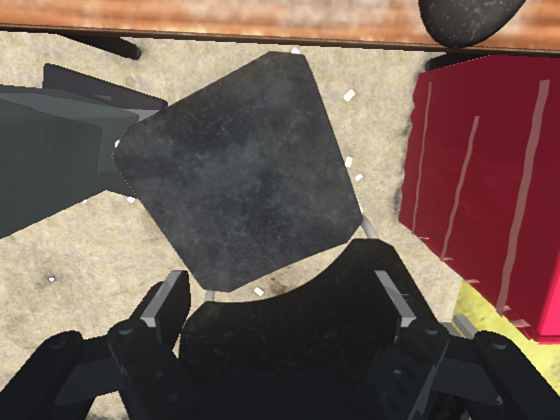

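```bash
cat >> h.py <<'E'
from scipy.spatial.transform import Rotation as Rn
def rows(d,n,turn=0,nt=None,R=None):
    """world displacement d in n rows, turn about tool y over first nt rows"""
    R=Rn.from_quat(sense()["tool_rot"]).as_matrix() if R is None else R
    nt=nt or n; out=[]
    for i in range(n):
        tr=turn/nt if i<nt else 0
        out.append([round(float(x),4) for x in R.T@(np.array(d)/n)]+[round(tr,4)])
        R=R@Rn.from_rotvec([0,tr,0]).as_matrix()
    print(out)
E
python3 -c "
from h import *
rows([.263,.323,-.03],10,-1.316,7)"
```

```text
[[-0.0348, 0.003, -0.0229, -0.188], [-0.0385, 0.003, -0.016, -0.188], [-0.0408, 0.003, -0.0085, -0.188], [-0.0416, 0.003, -0.0008, -0.188], [-0.0411, 0.003, 0.007, -0.188], [-0.039, 0.003, 0.0146, -0.188], [-0.0356, 0.003, 0.0216, -0.188], [-0.0309, 0.003, 0.0279, 0], [-0.0309, 0.003, 0.0279, 0], [-0.0309, 0.003, 0.0279, 0]]
```

Emit:
arm_command(
  plan=[
    [[-0.035,0.003,-0.023,-0.186],[-0.0385,0.003,-0.016,-0.186],[-0.041,0.003,-0.0085,-0.186],[-0.0415,0.003,-0.001,-0.186],[-0.041,0.003,0.007,-0.186],[-0.039,0.003,0.0145,-0.186],[-0.0355,0.003,0.0215,-0.186],[-0.031,0.003,0.028,0],[-0.031,0.003,0.028,0],[-0.031,0.003,0.028,0]],
  ],
  fingers=-1,
  grip_force=20,
)

```text
clock: 1.4
eef_pos: [0.4391, -0.2261, 0.22]
tool_rot: [0.509, -0.491, 0.491, -0.509]
contact_force: [0.2, -0.7, -0.2]
finger_gap: 0.0854
```

```bash
python3 - <<'E'
from h import *
s=sense(); print(s["eef_pos"],s["qpos"],Rn.from_quat(s["tool_rot"]).as_matrix().round(3)); p=camera_params("wrist"); print(p)
im=camera("wrist")[:,:,::-1];cv2.imwrite("pics/wrist1.png",im); np.save("w1.npy",np.hstack([np.array(p["R"]).ravel(),p["t"]]))
print(sense()["eef_pos"])
E
```

```text
[ 0.43909516 -0.22614194  0.21997661] [-6.04023730e-01  2.25571719e-01 -2.08115547e-01  1.13751068e+00
 -1.36217471e-04  9.30816892e-01] [[ 0.036 -0.     0.999]
 [-0.999  0.     0.036]
 [-0.    -1.    -0.   ]]
{'fx': 306.50056790684533, 'fy': 306.50056790684533, 'cx': 277.75772282278916, 'cy': 211.64981130939873, 'R': array([[ 9.99356008e-01,  3.58745105e-02,  7.67064682e-04],
       [ 3.37810372e-02, -9.47816646e-01,  3.17021211e-01],
       [ 1.21000174e-02, -3.16791139e-01, -9.48418138e-01]]), 't': array([-0.43248518, -0.26125866,  0.27494954])}
[ 0.4414706  -0.22252888  0.2195942 ]
```

View pics/wrist1.png

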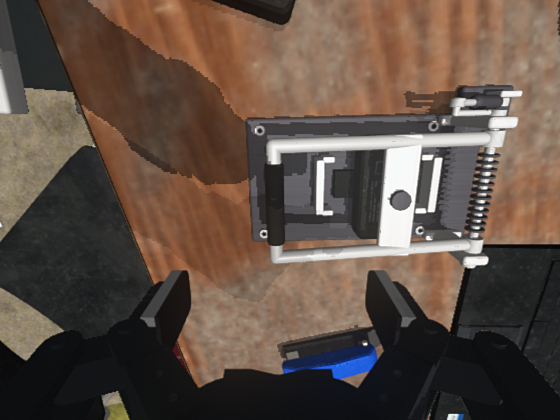

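```bash
python3 - <<'E'
import cv2
im=cv2.imread("pics/wrist1.png")
cv2.imwrite("pics/wj1.png",cv2.resize(im[75:275,240:525],None,fx=2.8,fy=2.8,interpolation=cv2.INTER_CUBIC))
E
```

```text
(no output)
```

View pics/wj1.png

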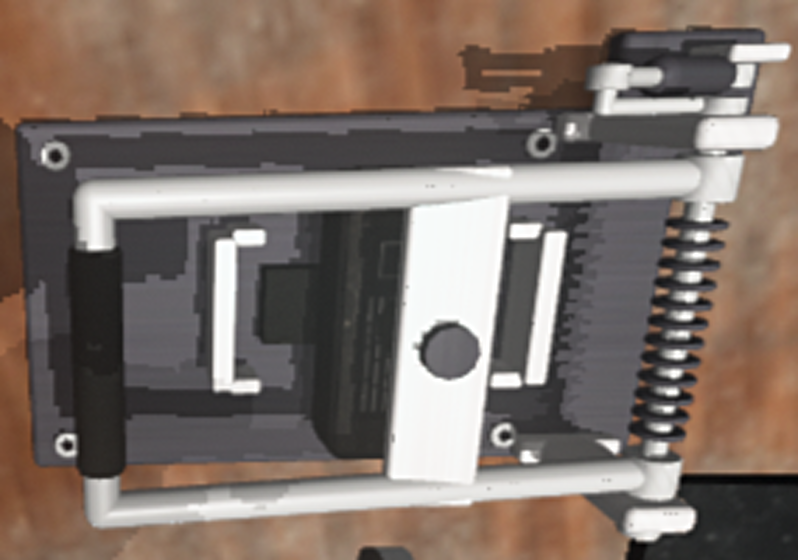

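```bash
python3 - <<'E'
from h import *
a=np.load("w1.npy"); p=camera_params("wrist"); p["R"]=a[:9].reshape(3,3); p["t"]=a[9:]
f=lambda u,v,z:print((u,v),ray("wrist",240+u/2.8-.3,75+v/2.8-.3,z,p).round(4))
f(97,250,.09);f(102,475,.09);f(57,155,.012);f(66,444,.012);f(541,144,.012);f(502,435,.012)
f(20,125,.012);f(35,465,.012);f(690,190,.07);f(652,460,.07)
f(222,312,.036);f(548,305,.036)
f(450,350,.089)
f(325,440,.052)
print(sense()["eef_pos"])
E
```

```text
(97, 250) [ 0.4366 -0.1882  0.09  ]
(102, 475) [ 0.4406 -0.2611  0.09  ]
(57, 155) [ 0.4202 -0.1664  0.012 ]
(66, 444) [ 0.426  -0.2831  0.012 ]
(541, 144) [ 0.6006 -0.1559  0.012 ]
(502, 435) [ 0.6073 -0.2726  0.012 ]
(20, 125) [ 0.4063 -0.1561  0.012 ]
(35, 465) [ 0.4131 -0.2931  0.012 ]
(690, 190) [ 0.6215 -0.1662  0.07  ]
(652, 460) [ 0.6314 -0.2578  0.07  ]
(222, 312) [ 0.4831 -0.2186  0.036 ]
(548, 305) [ 0.6026 -0.2117  0.036 ]
(450, 350) [ 0.5467 -0.2155  0.089 ]
(325, 440) [ 0.5223 -0.2615  0.052 ]
[ 0.4414706  -0.22252888  0.2195942 ]
```

Emit:
arm_command(
  plan=[
    [[0.002,0.022,-0.004,-0.019],[0,0.022,0,0],[0,0.022,0,0],[0,0.022,0,0],[0,0.022,0,0],[0,0.02,0,0]],
  ],
)

```text
clock: 2.2
eef_pos: [0.4342, -0.2295, 0.0893]
tool_rot: [0.514, -0.486, 0.486, -0.513]
contact_force: [0.4, -0.5, -0.8]
finger_gap: 0.0853
```

Emit:
arm_command(
  plan=[
    [[0,0,0,0],[0,0,0,0],[0,0,0,0],[0,0,0,0],[0,0,0,0],[0,0,0,0]],
  ],
  fingers=1,
  grip_force=20,
)

```text
clock: 2.95
eef_pos: [0.4368, -0.23, 0.0914]
tool_rot: [-0.513, 0.485, -0.487, 0.515]
contact_force: [4.6, 1.2, -0.4]
finger_gap: 0.015
```

```bash
python3 - <<'E'
from h import *
s=sense(); print(s["eef_pos"],s["finger_gap"],s["contact_force"])
cv2.imwrite("pics/wrist2.png",camera("wrist")[:,:,::-1])
E
```

```text
[ 0.43679131 -0.22996022  0.09135639] 0.015042443469559179 [ 4.59341899  1.20284413 -0.42683843]
```

View pics/wrist2.png

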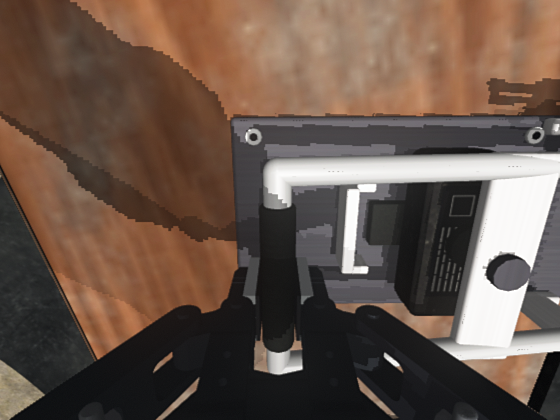

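```bash
python3 -c "
import numpy as np
p=np.linspace(.105,1.605,21)
for a,b in zip(p,p[1:]): print([0,round(-.191*(np.sin(b)-np.sin(a)),4),round(.191*(np.cos(a)-np.cos(b)),4),0])"
```

```text
[0, np.float64(-0.0142), np.float64(0.002), 0]
[0, np.float64(-0.014), np.float64(0.0031), 0]
[0, np.float64(-0.0137), np.float64(0.0041), 0]
[0, np.float64(-0.0134), np.float64(0.0051), 0]
[0, np.float64(-0.0129), np.float64(0.0061), 0]
[0, np.float64(-0.0124), np.float64(0.0071), 0]
[0, np.float64(-0.0119), np.float64(0.008), 0]
[0, np.float64(-0.0112), np.float64(0.0089), 0]
[0, np.float64(-0.0106), np.float64(0.0097), 0]
[0, np.float64(-0.0098), np.float64(0.0104), 0]
[0, np.float64(-0.009), np.float64(0.0112), 0]
[0, np.float64(-0.0081), np.float64(0.0118), 0]
[0, np.float64(-0.0072), np.float64(0.0124), 0]
[0, np.float64(-0.0063), np.float64(0.0129), 0]
[0, np.float64(-0.0053), np.float64(0.0133), 0]
[0, np.float64(-0.0043), np.float64(0.0137), 0]
[0, np.float64(-0.0032), np.float64(0.014), 0]
[0, np.float64(-0.0022), np.float64(0.0142), 0]
[0, np.float64(-0.0011), np.float64(0.0143), 0]
[0, np.float64(-0.0), np.float64(0.0143), 0]
```

Emit:
arm_command(
  plan=[
    [[0,-0.014,0.002,0],[0,-0.014,0.003,0],[0,-0.0135,0.004,0],[0,-0.0135,0.005,0],[0,-0.013,0.006,0]],
  ],
)

```text
clock: 3.62
eef_pos: [0.4551, -0.2288, 0.1579]
tool_rot: [0.514, -0.486, 0.486, -0.513]
contact_force: [6.0, -3.7, -8.6]
finger_gap: 0.0153
```

Emit:
arm_command(
  plan=[
    [[0,-0.0125,0.007,0],[0,-0.012,0.008,0],[0,-0.011,0.009,0],[0,-0.0105,0.0095,0],[0,-0.01,0.0105,0],[0,-0.009,0.011,0],[0,-0.008,0.012,0],[0,-0.007,0.0125,0]],
  ],
)

```text
clock: 4.62
eef_pos: [0.5294, -0.2243, 0.2406]
tool_rot: [0.516, -0.488, 0.485, -0.511]
contact_force: [-11.8, 1.7, 15.6]
finger_gap: 0.0151
```

Emit:
arm_command(
  plan=[
    [[0,-0.0065,0.013,0],[0,-0.0055,0.0135,0],[0,-0.0045,0.0135,0],[0,-0.003,0.014,0],[0,-0.002,0.014,0],[0,-0.001,0.0145,0],[0,0,0.0145,0],[0,0,0,0]],
  ],
)

```text
clock: 5.62
eef_pos: [0.633, -0.2181, 0.2626]
tool_rot: [-0.513, 0.484, -0.487, 0.515]
contact_force: [2.8, 2.1, 5.4]
finger_gap: 0.0151
```

```bash
python3 - <<'E'
from h import *
s=sense(); print(s["eef_pos"],s["finger_gap"],s["contact_force"],s["qpos"])
cv2.imwrite("pics/s3.png",camera("scene")[120:330,200:480,::-1].repeat(2,0).repeat(2,1))
E
```

```text
[ 0.63300654 -0.21812556  0.2626312 ] 0.015105698686941907 [2.81223852 2.11361648 5.4431675 ] [-0.42729476  0.58422702  0.4414605   1.42352265  0.00175013  1.08702614]
```

View pics/s3.png

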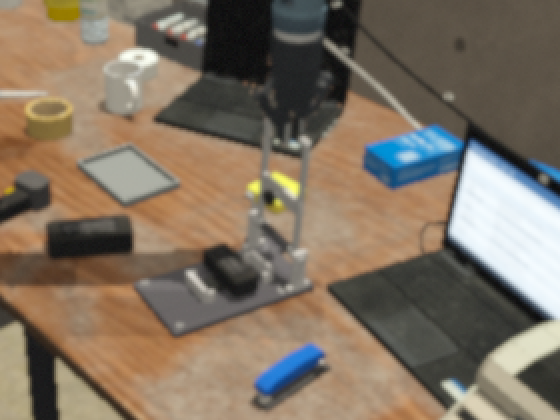

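Emit:
arm_command(
  plan=[
    [[0,0,0.008,0],[0,0,0,0],[0,0,0,0],[0,0,0,0],[0,0,0,0]],
  ],
  fingers=-1,
)

```text
clock: 6.3
eef_pos: [0.6387, -0.2184, 0.2606]
tool_rot: [0.514, -0.486, 0.486, -0.513]
contact_force: [4.3, -0.5, -2.4]
finger_gap: 0.0854
```

Emit:
arm_command(
  plan=[
    [[0,-0.012,0,0],[0,-0.012,0,0],[0,-0.012,0,0],[0,-0.012,0,0],[0,-0.012,0,0]],
  ],
)

```text
clock: 6.92
eef_pos: [0.6384, -0.2185, 0.3228]
tool_rot: [0.514, -0.486, 0.487, -0.513]
contact_force: [0.2, 0.1, -0.3]
finger_gap: 0.0854
```

```bash
python3 - <<'E'
from h import *
s=sense(); print(s["eef_pos"],s["finger_gap"],s["contact_force"],s["qpos"])
cv2.imwrite("pics/s4.png",camera("scene")[120:330,200:480,::-1].repeat(2,0).repeat(2,1))
E
```

```text
[ 0.63839251 -0.2184989   0.32276391] 0.08544195838164069 [ 0.24518865  0.12874072 -0.33291793] [-4.23412782e-01  6.25313951e-01  6.68418482e-01  1.61295491e+00
 -7.01618253e-04  1.09264137e+00]
```

View pics/s4.png

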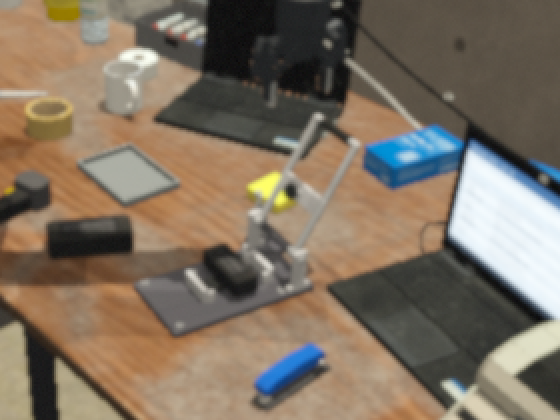

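Emit:
arm_command(
  plan=[
    [[0,0,-0.03,0],[0,0,-0.03,0],[0,0.01,-0.03,0],[0,0.02,-0.02,0],[0,0.02,0,0],[0,0,0,0]],
  ],
)

```text
clock: 7.72
eef_pos: [0.5277, -0.224, 0.2703]
tool_rot: [0.514, -0.487, 0.485, -0.513]
contact_force: [-0.1, 0.1, -0.2]
finger_gap: 0.0851
```

```bash
python3 - <<'E'
from h import *
p=camera_params("wrist");im=camera("wrist")[:,:,::-1]; s=sense(); print(s["eef_pos"])
np.save("w5.npy",np.hstack([np.array(p["R"]).ravel(),p["t"]]))
cv2.imwrite("pics/w5.png",im); c=proj("wrist",np.array([.541,-.218,.05]),p); print(c)
u,v=map(int,c); cv2.imwrite("pics/w5c.png",cv2.resize(im[max(0,v-75):v+75,u-100:u+100],None,fx=4,fy=4,interpolation=cv2.INTER_CUBIC))
print(u-100,max(0,v-75))
t=camera("top")[:,:,::-1]; cv2.imwrite("pics/t5.png",cv2.resize(t[145:255,290:390],None,fx=5.4,fy=5.4,interpolation=cv2.INTER_CUBIC))
E
```

```text
[ 0.52848816 -0.22427984  0.27122062]
(np.float64(288.54292569204875), np.float64(179.29227590584102))
188 104
```

View pics/w5.png

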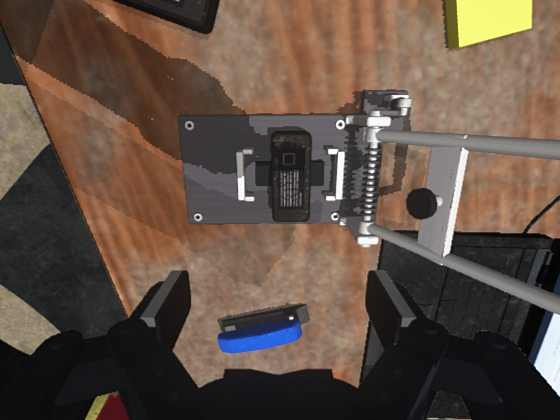

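View pics/w5c.png

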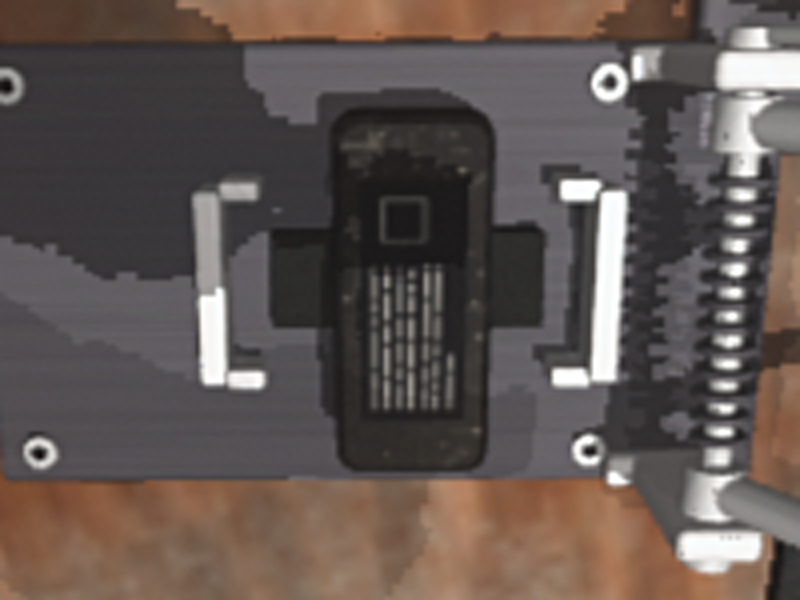

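View pics/t5.png

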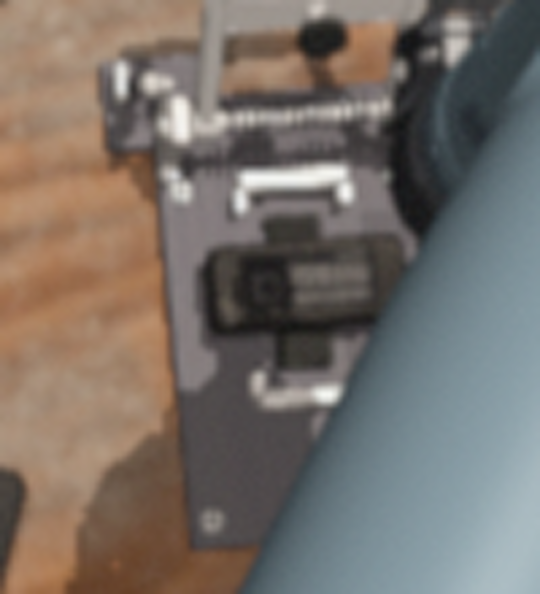

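```bash
python3 - <<'E'
from h import *
a=np.load("w5.npy"); p=camera_params("wrist"); p["R"]=a[:9].reshape(3,3); p["t"]=a[9:]
f=lambda u,v,z:ray("wrist",188+u/4-.4,104+v/4-.4,z,p)
P=np.array([f(331,108,.052),f(494,108,.052),f(489,470,.052),f(338,470,.052)]);print(P,P.mean(0))
d=(P[0]+P[1]-P[2]-P[3])/2;print(np.linalg.norm(d),np.arctan2(-d[0],d[1]),np.linalg.norm(P[0]-P[1]),np.linalg.norm(P[2]-P[3]))
s1=f(208,290,.036);s2=f(611,285,.036);print(s1,s2,(s1+s2)/2)
print(Rn.from_quat(sense()["tool_rot"]).as_matrix().round(3))
h=[f(8,86,.012),f(40,453,.012),f(610,81,.012),f(589,451,.012)];print(np.array(h))
E
```

```text
[[ 0.51774057 -0.16511808  0.052     ]
 [ 0.56175185 -0.16271464  0.052     ]
 [ 0.56952341 -0.26669396  0.052     ]
 [ 0.52470017 -0.26915961  0.052     ]] [ 0.543429   -0.21592157  0.052     ]
0.10427089612930644 0.0706977810921623 0.04407686138749833 0.04489099867288569
[ 0.48341864 -0.22037786  0.036     ] [ 0.60256396 -0.21234392  0.036     ] [ 0.5429913  -0.21636089  0.036     ]
[[ 0.055  0.001  0.998]
 [-0.998 -0.001  0.055]
 [ 0.001 -1.     0.001]]
[[ 0.41967054 -0.16659376  0.012     ]
 [ 0.42598523 -0.28333134  0.012     ]
 [ 0.60008628 -0.1552983   0.012     ]
 [ 0.60711278 -0.2726703   0.012     ]]
```

Emit:
arm_command(
  plan=[
    [[-0.0075,0.02,0.015,0],[0,0.035,0,0],[0,0.035,0,0],[0,0.035,0,0],[0,0.03,0,0],[0,0,0,0]],
  ],
  fingers=-0.4,
)

```text
clock: 8.57
eef_pos: [0.5426, -0.2154, 0.1145]
tool_rot: [0.514, -0.487, 0.485, -0.513]
contact_force: [-0.4, 0.5, -0.4]
finger_gap: 0.0597
```

```bash
python3 - <<'E'
from h import *
s=sense(); print(s["eef_pos"],s["finger_gap"],s["contact_force"])
cv2.imwrite("pics/w6.png",camera("wrist")[:,:,::-1])
E
```

```text
[ 0.54262645 -0.21539764  0.11446027] 0.0597333286932951 [-0.41427916  0.519376   -0.39168904]
```

View pics/w6.png

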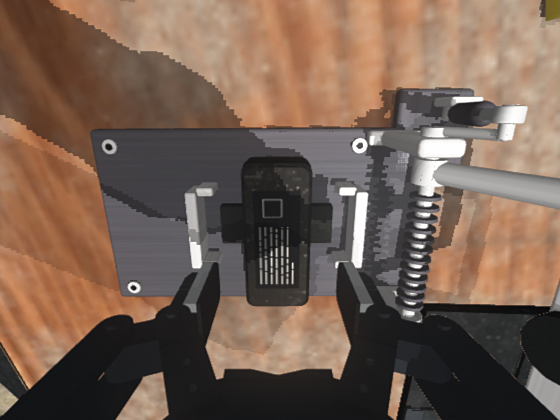

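Emit:
arm_command(
  plan=[
    [[0,0.02,0,0],[0,0.02,0,0],[0,0.015,0,0],[0,0.013,0,0],[0,0,0,0]],
  ],
)

```text
clock: 9.25
eef_pos: [0.5432, -0.2159, 0.0473]
tool_rot: [0.514, -0.486, 0.486, -0.513]
contact_force: [0.2, 0.2, 1.0]
finger_gap: 0.0598
```

```bash
python3 - <<'E'
from h import *
s=sense(); print(s["eef_pos"],s["finger_gap"],s["contact_force"])
cv2.imwrite("pics/w7.png",camera("wrist")[:,:,::-1])
E
```

```text
[ 0.54316769 -0.21586251  0.04728584] 0.05981939844993096 [0.19193846 0.23880102 0.96277143]
```

View pics/w7.png

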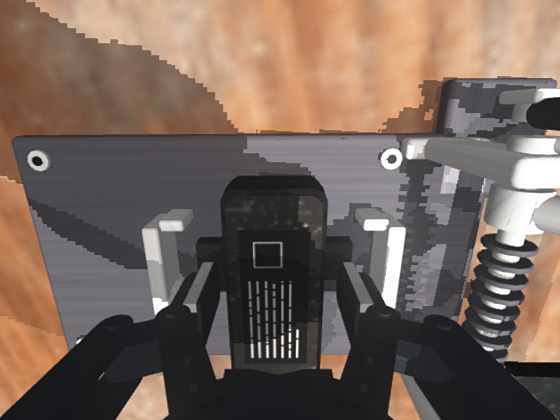

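Emit:
arm_command(
  plan=[
    [[0,0.002,0,0],[0,0,0,0],[0,0,0,0],[0,0,0,0],[0,0,0,0],[0,0,0,0]],
  ],
  fingers=1,
  grip_force=50,
)

```text
clock: 10.05
eef_pos: [0.544, -0.2165, 0.0471]
tool_rot: [0.514, -0.485, 0.487, -0.514]
contact_force: [-2.1, 0.6, 5.4]
finger_gap: 0.0452
```

Emit:
arm_command(
  plan=[
    [[0,-0.005,0,0],[0,-0.01,0,0],[0,-0.015,0,0],[0,-0.015,0,0],[0,-0.015,0,0],[0,-0.02,0,0],[0,-0.02,0,0],[0,-0.02,0,0],[0,0,0,0]],
  ],
)

```text
clock: 11.18
eef_pos: [0.545, -0.2168, 0.1683]
tool_rot: [-0.513, 0.484, -0.488, 0.514]
contact_force: [0.6, 0.2, -2.1]
finger_gap: 0.0453
```

```bash
python3 - <<'E'
from h import *
s=sense(); print(s["eef_pos"],s["finger_gap"],s["contact_force"],s["qpos"])
cv2.imwrite("pics/w8.png",camera("wrist")[:,:,::-1])
print(Rn.from_quat(s["tool_rot"]).as_matrix().round(3))
d=np.array([.5235,.1566,.175])-s["eef_pos"]; print(d)
E
```

```text
[ 0.5450077  -0.21678453  0.16826242] 0.045258444100135554 [ 0.60076509  0.24659006 -2.096554  ] [-4.86674579e-01  4.30350356e-01 -5.36938103e-02  1.08204310e+00
 -6.90260628e-05  1.02909358e+00]
[[ 0.055  0.004  0.998]
 [-0.998 -0.002  0.055]
 [ 0.002 -1.     0.004]]
[-0.0215077   0.37338453  0.00673758]
```

View pics/w8.png

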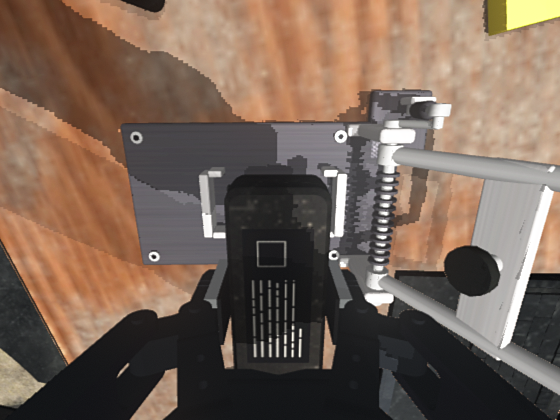

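```bash
python3 -c "
from h import *
rows([-.0215,.3734,0],10,-.11,5)"
```

```text
[[-0.0374, -0.0, -0.0001, -0.022], [-0.0374, -0.0, 0.0007, -0.022], [-0.0374, -0.0, 0.0016, -0.022], [-0.0373, -0.0, 0.0024, -0.022], [-0.0373, -0.0, 0.0032, -0.022], [-0.0372, -0.0, 0.004, 0], [-0.0372, -0.0, 0.004, 0], [-0.0372, -0.0, 0.004, 0], [-0.0372, -0.0, 0.004, 0], [-0.0372, -0.0, 0.004, 0]]
```

Emit:
arm_command(
  plan=[
    [[-0.015,0,0,-0.022],[-0.025,0,0.0005,-0.022],[-0.035,0,0.0015,-0.022],[-0.035,0,0.0025,-0.022],[-0.035,0,0.003,-0.022],[-0.035,0,0.004,0],[-0.035,0,0.004,0],[-0.035,0,0.004,0],[-0.035,0,0.004,0],[-0.035,0,0.004,0]],
  ],
)

```text
clock: 12.48
eef_pos: [0.5249, 0.1068, 0.1647]
tool_rot: [0.54, -0.457, 0.456, -0.539]
contact_force: [0.6, -0.4, -1.9]
finger_gap: 0.0452
```

Emit:
arm_command(
  plan=[
    [[-0.028,0,0.003,0],[-0.016,0,0.0015,0],[-0.01,0,0,0],[0,0,0,0],[0,0,0,0]],
  ],
)

```text
clock: 13.1
eef_pos: [0.5222, 0.1581, 0.1657]
tool_rot: [0.539, -0.457, 0.457, -0.539]
contact_force: [-0.2, 0.5, -1.7]
finger_gap: 0.0449
```

```bash
python3 - <<'E'
from h import *
s=sense(); p=camera_params("wrist"); print(s["eef_pos"],s["finger_gap"],s["contact_force"])
cv2.imwrite("pics/w9.png",camera("wrist")[:,:,::-1])
np.save("w9.npy",np.hstack([np.array(p["R"]).ravel(),p["t"]]))
print(Rn.from_quat(s["tool_rot"]).as_matrix().round(3))
t=camera("top")[:,:,::-1];cv2.imwrite("pics/t9.png",t)
E
```

```text
[0.52219407 0.15814878 0.16571871] 0.044914618457912184 [-0.15505679  0.5052488  -1.72368748]
[[ 0.163 -0.     0.987]
 [-0.987 -0.001  0.163]
 [ 0.001 -1.    -0.   ]]
```

View pics/w9.png

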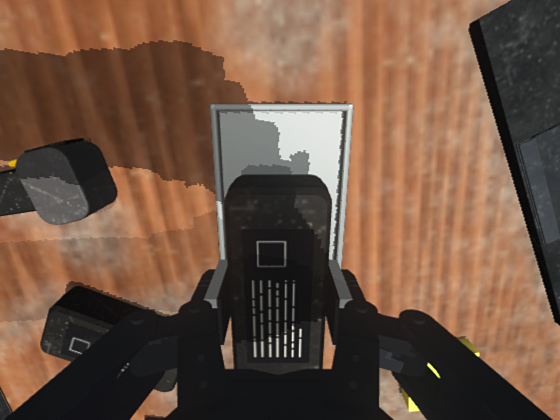

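View pics/t9.png

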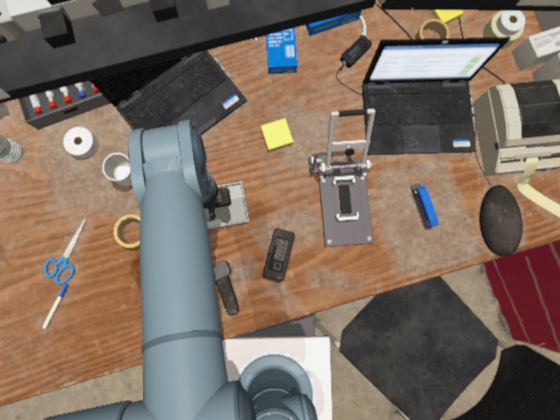

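```bash
python3 - <<'E'
from h import *
a=np.load("w9.npy"); p=camera_params("wrist"); p["R"]=a[:9].reshape(3,3); p["t"]=a[9:]
A=ray("wrist",212.5,105.5,.016,p);B=ray("wrist",351,104.5,.016,p);print(A,B,np.linalg.norm(A-B))
e=B-A;e/=np.linalg.norm(e);n=np.array([e[1],-e[0],0]);print("centre",(A+B)/2+n*.086, np.arctan2(e[1],e[0]))
E
```

```text
[0.4558301  0.23211259 0.016     ] [0.57089568 0.25196492 0.016     ] 0.11676558691719509
centre [0.52798449 0.15729084 0.016     ] 0.17084855912694902
```

Emit:
arm_command(
  plan=[
    [[0,0.015,0,0],[0,0.025,0,0],[0,0.025,0,0],[0,0.02,0,0],[0,0.015,0,0],[0,0.01,0,0],[0,0.008,0,0],[0,0.006,0,0],[0,0,0,0]],
  ],
)

```text
clock: 14.32
eef_pos: [0.522, 0.1589, 0.0416]
tool_rot: [0.54, -0.457, 0.457, -0.539]
contact_force: [-0.9, 0.3, -1.9]
finger_gap: 0.0452
```

Emit:
arm_command(
  plan=[
    [[0,0.004,0.003,0],[0,0.003,0,0],[0,0.002,0,0],[0,0.002,0,0],[0,0,0,0]],
  ],
)

```text
clock: 14.95
eef_pos: [0.5249, 0.1594, 0.0306]
tool_rot: [0.54, -0.457, 0.457, -0.539]
contact_force: [0.5, -0.8, -1.6]
finger_gap: 0.0449
```

Emit:
arm_command(
  plan=[
    [[0,0.001,0,0],[0,0.001,0,0],[0,0,0,0]],
  ],
)

```text
clock: 15.32
eef_pos: [0.5252, 0.1594, 0.0291]
tool_rot: [-0.539, 0.457, -0.457, 0.54]
contact_force: [-1.8, 0.2, 2.7]
finger_gap: 0.0449
```

Emit:
arm_command(
  plan=[
    [[0,0,0,0],[0,0,0,0],[0,0,0,0],[0,0,0,0],[0,0,0,0]],
  ],
  fingers=-0.4,
)

```text
clock: 15.95
eef_pos: [0.5251, 0.1594, 0.0288]
tool_rot: [0.54, -0.457, 0.457, -0.539]
contact_force: [0.4, 0.2, -0.4]
finger_gap: 0.0601
```

Emit:
arm_command(
  plan=[
    [[0,-0.01,0,0],[0,-0.015,0,0],[0,-0.02,0,0],[0,-0.03,0,0],[0,-0.03,0,0],[0,-0.03,0,0],[0,-0.03,0,0],[0,0,0,0]],
  ],
)

```text
clock: 16.95
eef_pos: [0.5273, 0.1598, 0.1976]
tool_rot: [-0.538, 0.455, -0.459, 0.541]
contact_force: [-0.4, 0.5, -0.9]
finger_gap: 0.0599
```

```bash
python3 - <<'E'
from h import *
s=sense(); p=camera_params("wrist"); print(s["eef_pos"],s["finger_gap"],s["contact_force"])
cv2.imwrite("pics/w10.png",camera("wrist")[:,:,::-1])
np.save("w10.npy",np.hstack([np.array(p["R"]).ravel(),p["t"]]))
cv2.imwrite("pics/s10.png",camera("scene")[:,:,::-1])
E
```

```text
[0.52730717 0.1598273  0.197643  ] 0.05994752073855365 [-0.40050035  0.45319701 -0.90707419]
```

View pics/w10.png

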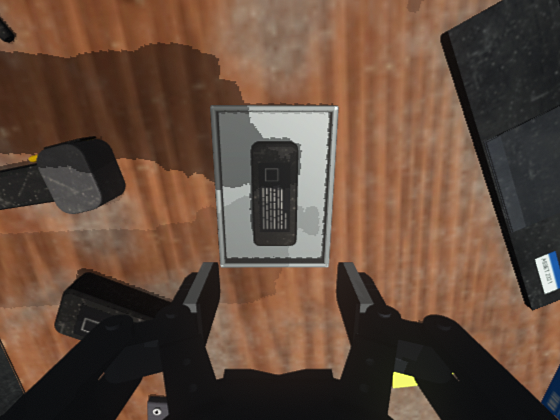

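View pics/s10.png

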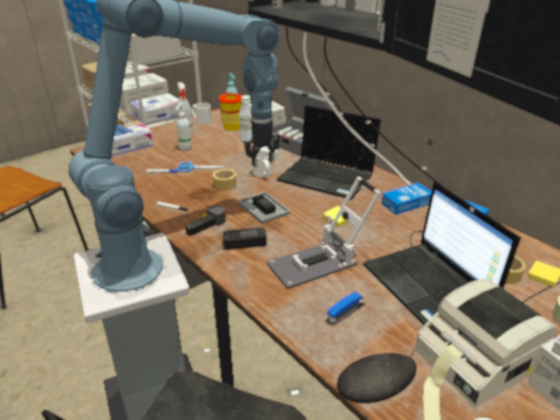

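Before handing in, I measure the brick's position relative to the tray.

```bash
python3 - <<'E'
from h import *
a=np.load("w10.npy"); p=camera_params("wrist"); p["R"]=a[:9].reshape(3,3); p["t"]=a[9:]
T=np.array([ray("wrist",u,v,.016,p) for u,v in [(211,107),(338,106),(329,267),(220,267)]])
B=np.array([ray("wrist",u,v,.034,p) for u,v in [(251,141),(299,141),(296,245),(255,245)]])
tc,bc=T.mean(0),B.mean(0); y=T[0]+T[1]-T[2]-T[3];y[2]=0;y/=np.linalg.norm(y);x=np.array([y[1],-y[0],0])
yb=B[0]+B[1]-B[2]-B[3]
print(tc,bc,"across",(bc-tc)@x,"along",(bc-tc)@y,"ang",np.arctan2(yb@x,yb@y),np.linalg.norm(yb)/2,np.linalg.norm(B[0]-B[1]))
print(hand_in())
E
```

```text
[0.52728018 0.15819307 0.016     ] [0.52757085 0.16082559 0.034     ] across 0.0007109143326353903 along 0.002551322583549382 ang -0.005223557467611305 0.10452196095187183 0.04408217397070578
the job is handed in; nothing more can be done
None
```

I lifted the clamp arm by its crossbar to about 1.5 rad and released it, and it swung on and stayed open. I then gripped the brick across its 46 mm width, lifted it straight up, lowered it into the tray until it touched the floor, and released it. The job is handed in at about 17 s of the 58 s allowed; no verdict was reported.

**Last checks from the wrist and scene pictures:**
- **Brick:** it lies flat in the tray, about 1 mm across and 3 mm along from the tray's centre, and about 0.005 rad off its long axis.
- **Size:** it measures about 104.5 x 44 mm, so it is the smaller brick. The larger look-alike was left alone.
- **Gripper:** open and about 0.17 m above the brick, touching nothing.
- **Clamp arm:** still standing open. I judged its angle by eye and did not measure it.
- **Bystanders:** the tape and stapler look unmoved and the mug undisturbed. I compared these by eye only.

**Disagreements:**
- **Brick orientation:** the brick lay crosswise in the nest, with its long side along the jig's y axis, not its x axis as the description says. I gripped it along the jig's x axis to match.
- **Position readings:** the top and wrist cameras differed by 2 to 4 mm, for example on the tray's centre. I worked between the two.

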